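Set the stepped attenuator to its third click

ROBOT

A 6-joint arm with a two-finger parallel gripper is mounted at the origin on the work surface. World frame = base frame: x ahead of the robot, y to its left, z up, the work surface at z = 0. Lengths are in m, angles in rad, forces in N, time in s.
With the tool pointing down it reaches from about 0.35 to 0.775 m from the base axis. Payload 7.3 kg.
Tool frame: the origin (TCP) lies at the very end of the fingers, on their centre line; the grasp point (between the pads) lies 19 mm behind it; z points along the fingers, y is the line along which they close (so a half turn about z gives the same grasp; the last joint's range is limited). The gripper opens to 92 mm and grips with 3 to 60 N. Pads are 19 mm wide; open, the fingers measure 130 mm over their backs; the gripper's body (75 mm by 190 mm) begins 47 mm behind the grasp point.
Start: joints at [1.034, 0.342, 1.524, -0, 1.275, -0.146], TCP at [0.2, 0.485, 0.227] pointing down, gripper open.
Joint ranges: [-2.53, 2.53], [-0.77, 2.02], [0.04, 2.7], [-1, 4.14], [0.28, 2.66], [-3.11, 3.11]. Speed limits (rad/s): [2.57, 2.57, 3.14, 3.14, 3.14, 3.14].

INTERFACE

Orientations are given as [roll, pitch, yaw] about the fixed x, y, z axes, in that order (R = Rz(yaw) Ry(pitch) Rx(roll)).
In Python, from cell import robot gives the robot as it stands.
- The arm moves only by the tool apply_moves, never from a script. Its argument "motion" is text: rows parted by semicolons, each of 7 numbers parted by spaces: the opening in per cent of the stroke, from 0 (shut) to 100 (fully open), then the shift along the tool's x, y, z in cm, then the turn, a rotation vector about the tool's x, y, z in rad. A call has 1 to 20 rows; each row shifts and turns the commanded pose from where the row before left it, along the tool's axes as they then stand; what a row does not reach is not made up. A row lasts 1/8 s, in which the tool goes at most 62.5 mm and 10.7 degrees, less where a joint would pass 70% of its speed; a pose out of reach is approached as far as the arm can. A call with a gripper value outside its range is refused whole. The fingers move at their own pace and stop on an object; "force" is the grip in N (left out, the last holds). Time passes only in rows, so rows that do not move let the fingers close. It gives the time, the measured TCP pose, the force, the opening and the grip force at its end, in the units of the state.
- robot.observe(): the state, without advancing time (a new reading comes with each control period).
- robot.read_camera(name): name is "scene" or "top" or "wrist"; returns a dict with "img" (400x640x3 uint8, red, green, blue), "fovy" (degrees; the focal length in pixels is half the picture's height over the tangent of half this angle, whatever the lens; pixels are square), "cx", "cy" (the principal point, pixels), "k1" (the pictures are not rectified: a ray, as slopes to the right and down, at radius r is drawn at 1 + k1 r^2 times it, then the intrinsics apply), "R" (3x3) and "t" (3): a world point X has camera coordinates R X + t; the wrist camera has in their place "hand_eye" (4x4, takes a point from camera to tool coordinates, whose origin is the TCP and whose axes are the flange's). Camera axes: x right, y down, z forward; pixel columns grow to the right and rows downward; lengths in m; the calibration is good to about 2 mm. A picture is of the moment at which its call begins: read the wrist's pose just before it. There is no depth.
- robot.hand_in(): hands the job in; it is judged then, once.
Trained networks look in a picture, given as the dict that the camera call returned (one of the last four; its "shot" number tells which), for a name from the list of things; names that differ only in an ending like _2 or _b are one class to them, and where a whole thing is asked for, a point or a joint stands for the part that bears it (a point fixed in the world has none). Each returns a list of dicts, best first, with "score" (0 to 1); they miss things now and then, are a little off and sometimes report something else, mostly with a low value. They report only what shows in the picture. A call takes as long as a camera call.
- robot.search_frame(target, picture): "centre" ([x, y, z] in m, in world coordinates, good to about 4 mm: the middle of the surface that is visible of it).
- robot.trace(target, picture): "pixels" (400x640 bool, what is visible of it).
The state is a dict: "time": time; "qpos": joint angles; "qvel": joint speeds; "joint_efforts": joint torques, N m; "tool_pos": TCP position; "tool_rot": TCP orientation; "contact_force": force on the tool from outside, world axes, zero at the start; "torque": the same for the moment, N m; "opening": finger opening in m; "grip_force": force on a finger pad.
Only numpy, scipy, OpenCV 4.12 (cv2) and the standard library are available. Lean on these libraries where they do the work, as an engineer would, in place of code of your own. Each camera call takes 0.05 s, during which the arm holds its last target. There are 200 camera calls.

TASK

Set the level on the silver attenuator box: with a fingertip against the side of its black sliding lever, push it home to the stop at the end marked by the broad black block, then push it back the other way click by click and leave it resting in the third click from home, without ever going past that click. Only push the lever, never pinch it, leave everything else where it stands, and finish with the hand clear.

Things in the scene. Friction and masses are not known exactly. Their poses are not given: they have to be found in the camera images.
- attenuator: Silver box 200 (its x) by 280 (its y) by 60 mm high, screwed down. Origin: centre of underside; z up. In its flat top (z = 60 mm) a slot runs along y at x = -30 mm, y = -54 to 54 mm. Black marks on the slot's +x side, one per click: a broad block (8 x 16 mm) at the home end (y = -42 mm), then six thin lines 14 mm apart, longer towards +y.
- lever (a joint): Slide of the lever along the box's +y, m: 0 home (at the stop, lever centre at box y = -42 mm), 0.084 at the other stop. It rests at home and in clicks at 0.014, 0.028, 0.042 and so on. Leaving a rest takes about 4 to 5 N; the push fades to nothing half-way, past which a sprung roller makes the lever jump ahead of the finger into the next rest. Starts in the first or second click, or between.
- lever_top (a point): Centre of the lever's top; axes as the box's. The lever is an upright black plastic block with flat sides, 16 mm thick along the slot (box y), 26 mm across it (box x), top 36.5 mm and lower edge 2 mm above the box's top. Push it on its 26 mm wide sides, 15 to 25 mm above the box's top.
- puck: Loose brass speaker foot standing on the box behind the slot, 36 mm across, 30 mm high, 90 g; origin: centre of its underside. A bystander.
- mug: Loose white mug, 76 mm across, 85 mm high, with one handle, on the counter beside the box (left or right); origin: centre of its underside. A bystander.
- carton: Loose cardboard carton 60 by 80 by 50 mm high, on the counter at the box's other side; origin: centre of its underside. A bystander.
- remote: Loose black remote control 45 by 165 by 18 mm, on the counter in front of the box (towards the robot); origin: centre of its underside. A bystander.

How it is judged:
On the way:
1. the lever has been pushed home, within 3 mm of its stop (value of joint lever below 0.003 m), for 0.1 s.
At the end, for the whole second after the job is handed in: after having been home, the lever rests in the third click (joint value 42 mm, within 4 mm), and each bystander is within 15 mm of where it stood (value of joint lever between 0.038 and 0.046 m and velocity of joint lever between -0.005 and 0.005 m/s and distance of each of puck, mug, carton, remote from where it was at the start of the episode below 0.015 m); the robot touches nothing.
It fails at once if the lever goes past the third click, over the hump towards the fourth (beyond 50 mm) (value of joint lever above 0.05 m).
It fails at once if the lever is pinched: both of its flat sides are pressed at once with more than 1 N (contact force between the fingers and lever_c1 above 1 N and contact force between the fingers and lever_c2 above 1 N).
It fails at once if a bystander (puck, mug, carton or remote) is pushed, lifted or tipped by more than 15 mm (distance of any of puck, mug, carton, remote from where it was at the start of the episode above 0.015 m).
It also fails if it takes over 61 s, if anything falls off the work surface, if the arm or the gripper's body presses on something with over 40 N, if the wrist force passes 120 N, or if a joint passes its speed limit or range.

## Working session

There is one attempt and no reset: what is moved stays moved. The work goes in short steps, Python scripts to look and compute and a tool call to move; the robot and the scene stay as the last step left them, time stands still between calls to the robot, and variables do not carry over. Pictures are saved under pics/ and viewed, at most 10 in all, crops included, and the job is handed in when it is done.

Besides the shell and the picture viewer there is one more tool, called as name(argument=value, ...) on one line, values as JSON. apply_moves: Moves the arm, as the interface text tells. Its arguments: {"type":"object","properties":{"motion":{"type":"string"},"force":{"type":"number"}},"required":["motion"]}

```bash
mkdir -p pics; cat > h.py <<'E'
import numpy as np,cv2
from cell import robot
def K(c):
    f=200/np.tan(np.radians(c["fovy"])/2); return f
def proj(c,X):
    p=np.asarray(X)@np.array(c["R"]).T+np.array(c["t"]); s=p[:,:2]/p[:,2:]
    s=s*(1+c["k1"]*(s**2).sum(1,keepdims=True)); return s*K(c)+[c["cx"],c["cy"]]
def ray(c,uv,z):
    d=(np.atleast_2d(uv)-[c["cx"],c["cy"]])/K(c); s=d.copy()
    for _ in range(20): s=d/(1+c["k1"]*(s**2).sum(1,keepdims=True))
    R=np.array(c["R"]);o=-R.T@np.array(c["t"]); D=np.c_[s,np.ones(len(s))]@R
    return o+D*((z-o[2])/D[:,2])[:,None]
def save(c,n): cv2.imwrite("pics/"+n,np.ascontiguousarray(c["img"][:,:,::-1]))
E
python3 - <<'E'
from h import *
s=robot.observe();print(s)
for n in("top","scene"):
    c=robot.read_camera(n);save(c,n+"0.png");print(n,c["fovy"],c["k1"],c["t"])
    for t in("attenuator","lever_top","puck","mug","carton","remote"):
        r=robot.search_frame(t,c);print(t,[(np.round(q["centre"],3),round(q["score"],2)) for q in r[:2]])
E
```

```text
{'time': 0.0, 'qpos': array([ 1.03398461e+00,  3.42709369e-01,  1.52499362e+00, -2.30859589e-05,
        1.27538857e+00, -1.45997742e-01]), 'qvel': array([-5.32800868e-04,  3.00326037e-03,  1.50713574e-04, -3.17315355e-04,
       -1.80487287e-03,  5.16825886e-06]), 'joint_efforts': array([-2.00930222e-04, -4.31235301e+01, -2.44222283e+01,  7.18464120e-02,
        5.57242404e-02, -6.44187321e-05]), 'tool_pos': array([0.19977508, 0.4850782 , 0.22606005]), 'tool_rot': array([-3.14010648e+00, -1.96219247e-04,  2.75078527e+00]), 'contact_force': array([ 0.7152313 , -1.49129181, -0.25161257]), 'torque': array([-0.01581946,  0.079019  ,  0.03208323]), 'grip_force': 0.0, 'opening': 0.09175929014511425}
top 54.55106134858624 -0.019849269261479827 [0.05104531 0.59843871 0.96716322]
attenuator [(array([0.588, 0.036, 0.061]), 0.6), (array([ 0.572, -0.192,  0.049]), 0.33)]
lever_top [(array([0.557, 0.009, 0.094]), 0.64)]
puck [(array([0.652, 0.036, 0.082]), 0.7)]
mug [(array([0.644, 0.272, 0.034]), 0.66)]
carton [(array([ 0.572, -0.194,  0.049]), 0.61)]
remote [(array([0.432, 0.055, 0.017]), 0.89)]
scene 52.092848813041456 -0.0017203793459269576 [ 0.07223634 -0.31137387  1.33154568]
attenuator [(array([0.626, 0.051, 0.06 ]), 0.68)]
lever_top [(array([0.574, 0.014, 0.087]), 0.75)]
puck [(array([0.662, 0.037, 0.076]), 0.49)]
mug [(array([0.662, 0.267, 0.052]), 0.8)]
carton [(array([ 0.59 , -0.196,  0.05 ]), 0.63)]
remote [(array([0.432, 0.069, 0.018]), 0.71)]
```

View pics/top0.png

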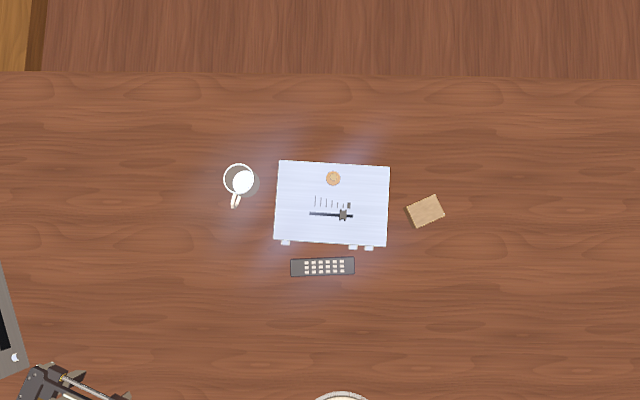

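View pics/scene0.png

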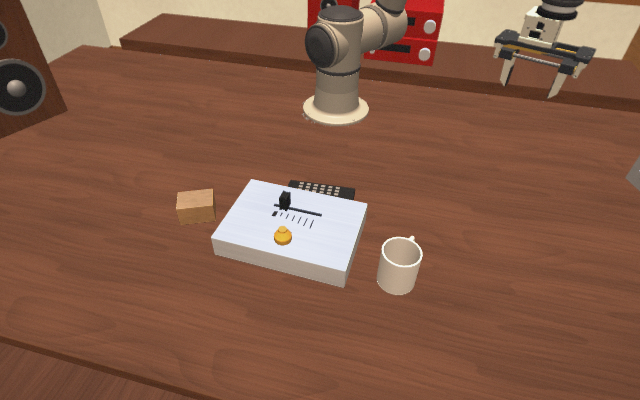

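The top view shows the box with the lever at about (345,215), the broad block at (349,205) on the right (world -y), and the puck at (333,178). The mug is on the left and the carton on the right. Box +y is roughly world +y, with a yaw of about -0.06. Next I'll refine the box pose and check the hand-eye calibration.

```bash
python3 - <<'E'
from h import *
c=robot.read_camera("wrist");print(np.round(c["hand_eye"],3),c["fovy"],c["k1"])
c=robot.read_camera("top")
m=robot.trace("attenuator",c)
from scipy.optimize import least_squares
M=max(m,key=lambda q:q["score"])["pixels"].astype(np.uint8)
print(M.sum())
cn,_=cv2.findContours(M,0,1); cn=max(cn,key=cv2.contourArea)
print(cv2.minAreaRect(cn))
P=ray(c,cv2.convexHull(cn)[:,0].astype(float),.06)[:,:2]
r=cv2.minAreaRect(P.astype(np.float32)*1000);print(r)
p=ray(c,[[279,160],[390,167],[386,247],[274,240]],.06);print(np.round(p,4),p.mean(0))
# block
print(ray(c,[[349,205],[315,201]],.06), ray(c,[[345,215]],.09))
E
```

```text
[[-0.    -0.967 -0.253  0.069]
 [ 1.    -0.    -0.     0.001]
 [-0.    -0.253  0.967 -0.158]
 [ 0.     0.     0.     1.   ]] 60.74626773554991 -0.06811802718484897
9025
((331.6429748535156, 204.783447265625), (113.53814697265625, 84.6626968383789), 3.6913859844207764)
((586.00390625, 35.06050109863281), (281.7094421386719, 211.0753173828125), 87.3088607788086)
[[ 0.6956  0.1698  0.06  ]
 [ 0.6825 -0.1086  0.06  ]
 [ 0.4835 -0.0993  0.06  ]
 [ 0.4955  0.1764  0.06  ]] [0.58925899 0.03454805 0.06      ]
[[ 0.58529961 -0.00727377  0.06      ]
 [ 0.59376939  0.07723133  0.06      ]] [[0.55857619 0.00380447 0.09      ]]
```

apply_moves(motion="0 0 0 -0.8 0 0 0.155;0 0 0 -0.8 0 0 0.155;0 0 0 -0.8 0 0 0.155;0 0 0 -0.8 0 0 0.155;0 0 0 -0.8 0 0 0.155;0 0 0 -0.8 0 0 0.155;0 0 0 -0.8 0 0 0.155;0 0 0 -0.8 0 0 0.155", force=20)

```text
time: 1.85
tool_pos: [0.2, 0.4854, 0.291]
tool_rot: [3.142, -0.0, 1.506]
contact_force: [-0.4, 0.0, -0.3]
opening: 0.0162
grip_force: 0.0
```

apply_moves(motion="0 -3.67 3.37 0.5 0 0 0;0 -3.67 3.37 0.5 0 0 0;0 -3.67 3.37 0.5 0 0 0;0 -3.67 3.37 0.5 0 0 0;0 -3.67 3.37 0.5 0 0 0;0 -3.67 3.37 0.5 0 0 0;0 -3.67 3.37 0.5 0 0 0;0 -3.67 3.37 0.5 0 0 0;0 -3.67 3.37 0.5 0 0 0;0 -3.67 3.37 0.5 0 0 0;0 -3.67 3.37 0.5 0 0 0;0 -3.67 3.37 0.5 0 0 0;0 0 0 0 0 0 0;0 0 0 0 0 0 0")

```text
time: 3.6
tool_pos: [0.5768, 0.0219, 0.2305]
tool_rot: [-3.141, -0.001, 1.51]
contact_force: [0.4, 0.7, -0.4]
opening: 0.0004
grip_force: 0.0
```

```bash
cat >> h.py <<'E'
from scipy.spatial.transform import Rotation as Ro
def wrist():
    s=robot.observe();c=robot.read_camera("wrist")
    T=np.eye(4);T[:3,:3]=Ro.from_euler("xyz",s["tool_rot"]).as_matrix();T[:3,3]=s["tool_pos"]
    W=np.linalg.inv(T@np.array(c["hand_eye"]));c["R"]=W[:3,:3];c["t"]=W[:3,3];return s,c
E
python3 - <<'E'
from h import *
s,c=wrist();print(s["tool_pos"],s["tool_rot"],s["opening"]);save(c,"w0.png")
np.savez("w0.npz",img=c["img"],**{k:c[k] for k in("R","t","fovy","cx","cy","k1")})
for t in("lever_top","puck"):print(t,[(np.round(q["centre"],3),round(q["score"],2)) for q in robot.search_frame(t,c)[:2]])
E
```

```text
[0.57682373 0.02185334 0.23046687] [-3.14065424e+00 -5.15391669e-04  1.51037517e+00] 0.00038178223799584135
lever_top [(array([0.56 , 0.016, 0.096]), 0.86)]
puck [(array([0.648, 0.04 , 0.085]), 0.58)]
```

View pics/w0.png

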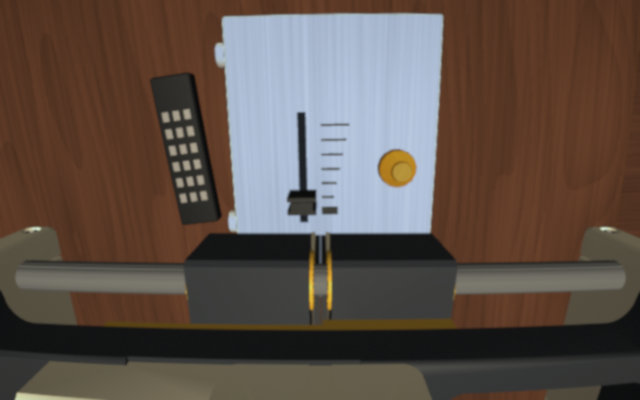

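```bash
python3 - <<'E'
from h import *
d=np.load("w0.npz");c={k:d[k] for k in d.files}
g=cv2.cvtColor(c["img"],cv2.COLOR_RGB2GRAY)
print("col 328:",g[118:218,328].tolist())
s=g[105:228,294:312];print("slot",[(r+105,int(s[r].argmin()+294),int(s[r].min())) for r in list(range(3,14))+list(range(70,123,4))])
# lines y=14*k-42
from scipy.signal import find_peaks
p,_=find_peaks(255-g[110:230,328].astype(float),prominence=25);p=p+110;print(p)
pts=ray(c,[[328,q] for q in p],.06);print(np.round(pts,4))
sl=ray(c,[[301,113],[304,221]],.06);print(sl)
print("corners",ray(c,[[223,16],[442,15],[432,234],[236,232]],.06))
print("lever top face?",ray(c,[[288,203],[315,203],[288,213],[315,213]],.0965),"far top edge",ray(c,[[288,192],[316,192]],.0965))
cv2.imwrite("pics/w0c.png",cv2.resize(np.ascontiguousarray(c["img"][100:240,270:360,::-1]),None,fx=4,fy=4,interpolation=2))
E
```

```text
col 328: [192, 192, 191, 191, 185, 163, 126, 128, 161, 183, 190, 191, 191, 191, 191, 191, 191, 191, 190, 182, 156, 123, 131, 164, 184, 191, 191, 191, 191, 191, 191, 191, 190, 187, 174, 145, 122, 145, 176, 188, 190, 190, 190, 190, 190, 190, 190, 188, 179, 153, 120, 124, 156, 180, 187, 189, 188, 188, 188, 188, 188, 187, 179, 156, 124, 121, 152, 177, 186, 186, 186, 186, 187, 186, 186, 186, 178, 155, 126, 125, 154, 177, 185, 185, 185, 184, 184, 173, 142, 96, 66, 62, 62, 63, 67, 94, 139, 171, 183, 184]
slot [(108, 302, 187), (109, 302, 187), (110, 302, 184), (111, 301, 164), (112, 301, 114), (113, 301, 60), (114, 300, 36), (115, 300, 33), (116, 300, 33), (117, 301, 32), (118, 300, 33), (175, 303, 31), (179, 302, 32), (183, 302, 32), (187, 303, 31), (191, 303, 13), (195, 294, 12), (199, 294, 57), (203, 294, 54), (207, 311, 58), (211, 294, 59), (215, 303, 45), (219, 304, 34), (223, 304, 170), (227, 295, 183)]
[124 139 154 168 183 197 209]
[[ 0.5871  0.0794  0.06  ]
 [ 0.5864  0.0653  0.06  ]
 [ 0.5856  0.0511  0.06  ]
 [ 0.5848  0.0375  0.06  ]
 [ 0.584   0.0227  0.06  ]
 [ 0.5832  0.0085  0.06  ]
 [ 0.5825 -0.0039  0.06  ]]
[[ 0.56246621  0.09101176  0.06      ]
 [ 0.55763349 -0.01499337  0.06      ]]
corners [[ 0.49895594  0.18058852  0.06      ]
 [ 0.69445323  0.17000896  0.06      ]
 [ 0.68796542 -0.03708544  0.06      ]
 [ 0.48712097 -0.02269328  0.06      ]]
lever top face? [[0.54726442 0.01430607 0.0965    ]
 [0.57116654 0.01286395 0.0965    ]
 [0.54648058 0.0050845  0.0965    ]
 [0.57057026 0.00363786 0.0965    ]] far top edge [[0.54810899 0.02428704 0.0965    ]
 [0.57268847 0.0227967  0.0965    ]]
```

View pics/w0c.png

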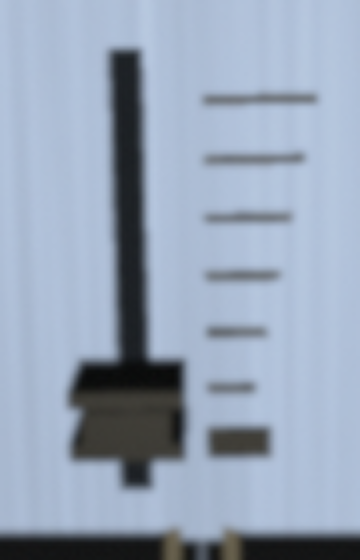

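The crop shows the lever's top face over rows 198–215, which puts its centre at about y=0.0107, near the first click (joint about 14 mm). The slot centre is about (0.560, 0.038) and the box yaw about -0.045. I'll come down on the lever's +y side.

apply_moves(motion="0 2.2 -1.8 0 0 0 -0.015;0 0 0 3 0 0 0;0 0 0 3 0 0 0;0 0 0 3 0 0 0;0 0 0 3 0 0 0;0 0 0 2 0 0 0;0 0 0 1.2 0 0 0;0 0 0 0 0 0 0;0 0 0 0 0 0 0")

```text
time: 4.88
tool_pos: [0.5611, 0.0448, 0.0797]
tool_rot: [3.14, -0.0, 1.526]
contact_force: [0.2, -0.1, -0.1]
opening: 0.0005
grip_force: 0.0
```

```bash
python3 - <<'E'
from h import *
s,c=wrist();print(s["tool_pos"],s["tool_rot"],s["contact_force"]);
a=c["img"];S=robot.read_camera("scene")["img"]
u=np.vstack([cv2.resize(a,(640,400))[:, :], cv2.resize(S[150:250,220:380],(320,200),interpolation=2).repeat(1,0)[:, :].copy() if 0 else cv2.resize(S[140:260,200:392],(640,400),interpolation=2)])
cv2.imwrite("pics/w1.png",cv2.resize(np.ascontiguousarray(u[:,:,::-1]),(480,600)))
E
```

```text
[0.56114407 0.04484662 0.07969869] [ 3.13987646e+00 -6.56203998e-05  1.52622017e+00] [ 0.19204652 -0.11619195 -0.14066398]
```

View pics/w1.png

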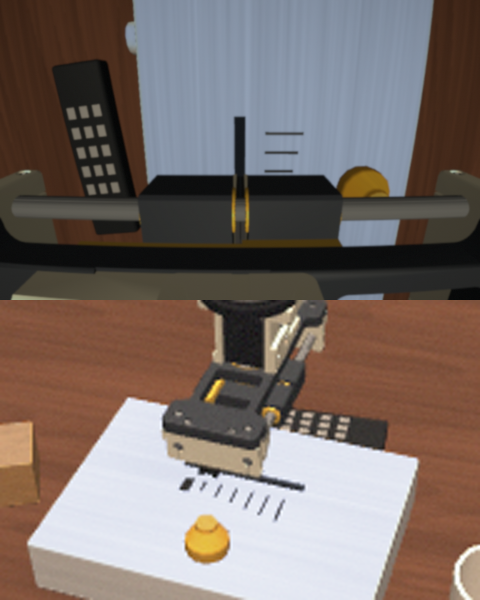

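The finger stands clear on the lever's +y side. I'll push towards home in steps.

apply_moves(motion="0 -0.5 0 0 0 0 0;0 -0.5 0 0 0 0 0;0 -0.2 0 0 0 0 0;0 -0.2 0 0 0 0 0;0 -0.2 0 0 0 0 0;0 -0.2 0 0 0 0 0;0 0 0 0 0 0 0")

```text
time: 5.85
tool_pos: [0.5598, 0.0271, 0.0787]
tool_rot: [-3.142, -0.001, 1.526]
contact_force: [0.6, 3.0, -0.1]
opening: 0.0003
grip_force: 1.5
```

apply_moves(motion="0 -0.2 0 0 0 0 0;0 -0.2 0 0 0 0 0;0 -0.2 0 0 0 0 0;0 -0.2 0 0 0 0 0;0 0 0 0 0 0 0")

```text
time: 6.48
tool_pos: [0.5594, 0.0181, 0.0787]
tool_rot: [3.142, 0.0, 1.525]
contact_force: [0.2, -0.8, 0.0]
opening: 0.0002
grip_force: 0.0
```

apply_moves(motion="0 -0.2 0 0 0 0 0;0 -0.1 0 0 0 0 0;0 0 0 0 0 0 0;0 0 0 0 0 0 0")

```text
time: 6.98
tool_pos: [0.5593, 0.0157, 0.0787]
tool_rot: [3.142, -0.0, 1.526]
contact_force: [-0.1, 0.4, -0.5]
opening: 0.0005
grip_force: 0.0
```

apply_moves(motion="0 -0.1 0 0 0 0 0;0 -0.1 0 0 0 0 0;0 0 0 0 0 0 0")

```text
time: 7.35
tool_pos: [0.5592, 0.0141, 0.0788]
tool_rot: [3.141, -0.001, 1.526]
contact_force: [-0.2, 3.0, 1.1]
opening: 0.0004
grip_force: 1.6
```

apply_moves(motion="0 -0.1 0 0 0 0 0;0 0 0 0 0 0 0;0 0 0 0 0 0 0")

```text
time: 7.72
tool_pos: [0.5592, 0.014, 0.0788]
tool_rot: [3.141, -0.002, 1.526]
contact_force: [-0.0, 7.2, 0.4]
opening: 0.0004
grip_force: 3.7
```

It's at the stop: the tool stays at y=0.0140 under 7 N. I'll move around to the other side.

apply_moves(motion="0 0 0 0 0 0 0;0 0.6 0 0 0 0 0;0 0.6 0 0 0 0 0;0 0 0 -2.5 0 0 0;0 0 0 -2.5 0 0 0;0 -3 0 0 0 0 0;0 -3 0 0 0 0 0;0 0 0 0 0 0 0;0 0 0 0 0 0 0")

```text
time: 8.85
tool_pos: [0.5569, -0.0349, 0.1286]
tool_rot: [-3.141, -0.0, 1.526]
contact_force: [0.7, 0.1, -0.1]
opening: 0.0007
grip_force: 0.0
```

```bash
python3 - <<'E'
from h import *
s,c=wrist();print(s["tool_pos"],s["tool_rot"])
t=robot.read_camera("top")
for k,q in(("w",c),("t",t)):print(k,[(np.round(r["centre"],4),round(r["score"],2)) for r in robot.search_frame("lever_top",q)[:1]])
cv2.imwrite("pics/w2.png",np.hstack([c["img"][:,150:470,::-1],cv2.resize(np.ascontiguousarray(t["img"][160:260,290:370,::-1]),(320,400),interpolation=2)]))
E
```

```text
[ 0.55690534 -0.0349037   0.12864273] [-3.14134139e+00 -2.45321277e-04  1.52552204e+00]
w [(array([ 0.5575, -0.002 ,  0.0973]), 0.72)]
t []
```

View pics/w2.png

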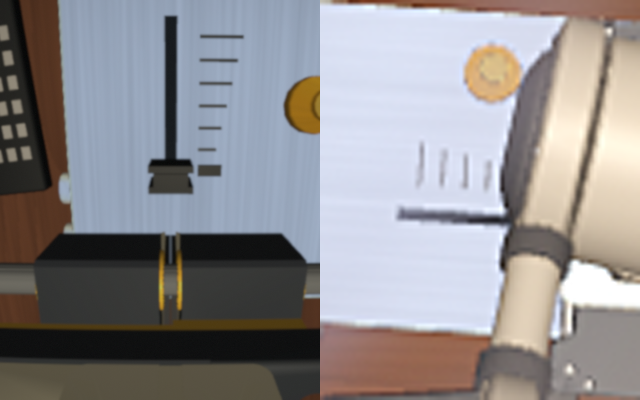

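The lever is at home, level with the broad block (row 170). I'll come down on its -y side.

apply_moves(motion="0 0 0 2.5 0 0 0;0 0 0 2 0 0 0;0 0 0 0.5 0 0 0;0 0 0 0 0 0 0;0 0.5 0 0 0 0 0;0 0.4 0 0 0 0 0;0 0 0 0 0 0 0")

```text
time: 9.93
tool_pos: [0.5576, -0.0259, 0.0791]
tool_rot: [3.141, -0.0, 1.526]
contact_force: [-0.5, 0.4, 0.3]
opening: 0.0006
grip_force: 0.0
```

apply_moves(motion="0 0.2 0 0 0 0 0;0 0.1 0 0 0 0 0;0 0.1 0 0 0 0 0;0 0.1 0 0 0 0 0;0 0 0 0 0 0 0")

```text
time: 10.55
tool_pos: [0.5577, -0.0216, 0.0789]
tool_rot: [3.141, 0.0, 1.526]
contact_force: [-1.0, -3.4, 1.9]
opening: 0.0004
grip_force: 1.9
```

apply_moves(motion="0 0.1 0 0 0 0 0;0 0.1 0 0 0 0 0;0 0 0 0 0 0 0")

```text
time: 10.92
tool_pos: [0.5578, -0.019, 0.0787]
tool_rot: [3.141, -0.0, 1.526]
contact_force: [0.2, -1.6, 1.2]
opening: 0.0002
grip_force: 0.9
```

apply_moves(motion="0 0.1 0 0 0 0 0;0 0.1 0 0 0 0 0;0 0 0 0 0 0 0")

```text
time: 11.3
tool_pos: [0.5578, -0.0169, 0.0786]
tool_rot: [-3.141, -0.001, 1.526]
contact_force: [1.1, -0.3, -0.3]
opening: 0.0004
grip_force: 0.2
```

apply_moves(motion="0 0.1 0 0 0 0 0;0 0.1 0 0 0 0 0;0 0.1 0 0 0 0 0;0 0.1 0 0 0 0 0;0 0.1 0 0 0 0 0;0 0 0 0 0 0 0")

```text
time: 12.05
tool_pos: [0.558, -0.0122, 0.0787]
tool_rot: [3.142, -0.0, 1.526]
contact_force: [0.3, 0.4, 0.5]
opening: 0.0002
grip_force: 0.0
```

apply_moves(motion="0 0.1 0 0 0 0 0;0 0.1 0 0 0 0 0;0 0.1 0 0 0 0 0;0 0.1 0 0 0 0 0;0 0 0 0 0 0 0")

```text
time: 12.68
tool_pos: [0.5582, -0.0088, 0.0788]
tool_rot: [3.142, 0.001, 1.526]
contact_force: [-0.5, -4.0, 0.3]
opening: 0.0006
grip_force: 2.1
```

apply_moves(motion="0 0.1 0 0 0 0 0;0 0 0 0 0 0 0")

```text
time: 12.92
tool_pos: [0.5583, -0.0074, 0.0788]
tool_rot: [3.141, -0.0, 1.526]
contact_force: [-0.3, -4.5, 0.8]
opening: 0.0009
grip_force: 1.9
```

That's the first click found. Now over the second hump.

apply_moves(motion="0 0.1 0 0 0 0 0;0 0.1 0 0 0 0 0;0 0.1 0 0 0 0 0;0 0.1 0 0 0 0 0;0 0.1 0 0 0 0 0;0 0.1 0 0 0 0 0;0 0.1 0 0 0 0 0;0 0.1 0 0 0 0 0;0 0 0 0 0 0 0")

```text
time: 14.05
tool_pos: [0.5586, 0.0008, 0.0787]
tool_rot: [-3.141, -0.0, 1.526]
contact_force: [0.2, -0.6, -0.0]
opening: 0.0005
grip_force: 0.0
```

apply_moves(motion="0 0.1 0 0 0 0 0;0 0.1 0 0 0 0 0;0 0.1 0 0 0 0 0;0 0.1 0 0 0 0 0;0 0 0 0 0 0 0")

```text
time: 14.68
tool_pos: [0.5588, 0.0045, 0.0787]
tool_rot: [3.142, 0.0, 1.526]
contact_force: [-0.6, -1.8, -0.1]
opening: 0.0002
grip_force: 0.7
```

apply_moves(motion="0 0.1 0 0 0 0 0;0 0 0 0 0 0 0")

```text
time: 14.92
tool_pos: [0.5588, 0.0053, 0.0787]
tool_rot: [3.142, 0.001, 1.526]
contact_force: [-1.4, -4.6, -0.2]
opening: 0.0006
grip_force: 2.2
```

That's the second click. Now over the third hump only; it's at about y=0.013, and the limit is at about 0.027.

apply_moves(motion="0 0.1 0 0 0 0 0;0 0.1 0 0 0 0 0;0 0.1 0 0 0 0 0;0 0.1 0 0 0 0 0;0 0.1 0 0 0 0 0;0 0.1 0 0 0 0 0;0 0.1 0 0 0 0 0;0 0.1 0 0 0 0 0;0 0 0 0 0 0 0;0 0 0 0 0 0 0")

```text
time: 16.18
tool_pos: [0.5592, 0.0137, 0.0787]
tool_rot: [-3.142, -0.0, 1.526]
contact_force: [1.0, 0.1, 0.0]
opening: 0.0002
grip_force: 0.0
```

apply_moves(motion="0 0.1 0 0 0 0 0;0 0.1 0 0 0 0 0;0 0 0 0 0 0 0;0 -0.6 0 0 0 0 0;0 -0.6 0 0 0 0 0;0 0 0 0 0 0 0;0 0 0 -3 0 0 0;0 0 0 -4 0 0 0;0 -3 0 -4 0 0 0;0 -3 0 -2 0 0 0;0 0 0 0 0 0 0;0 0 0 0 0 0 0")

```text
time: 17.68
tool_pos: [0.5556, -0.0558, 0.208]
tool_rot: [-3.14, -0.001, 1.525]
contact_force: [-1.0, 0.1, -0.8]
opening: 0.0004
grip_force: 0.0
```

```bash
python3 - <<'E'
from h import *
s,c=wrist();print(s["tool_pos"],s["contact_force"])
t=robot.read_camera("scene")
for k,q in(("w",c),("s",t)):
  for n in("lever_top","puck","mug","carton","remote"):print(k,n,[(np.round(r["centre"],4),round(r["score"],2)) for r in robot.search_frame(n,q)[:1]])
cv2.imwrite("pics/w3.png",cv2.resize(np.ascontiguousarray(c["img"][:,120:520,::-1]),(600,600)))
E
```

```text
[ 0.55555903 -0.0557987   0.20795707] [-1.00499289  0.12847733 -0.82298549]
w lever_top [(array([0.5595, 0.0367, 0.0965]), 0.64)]
w puck [(array([0.6442, 0.0349, 0.0806]), 0.79)]
w mug []
w carton []
w remote [(array([0.4303, 0.0519, 0.0179]), 0.83)]
s lever_top [(array([0.5748, 0.0395, 0.0886]), 0.66)]
s puck [(array([0.6617, 0.039 , 0.0768]), 0.67)]
s mug [(array([0.6638, 0.2645, 0.0514]), 0.66)]
s carton [(array([ 0.5917, -0.1951,  0.0481]), 0.7)]
s remote [(array([0.4318, 0.067 , 0.0163]), 0.78)]
```

View pics/w3.png

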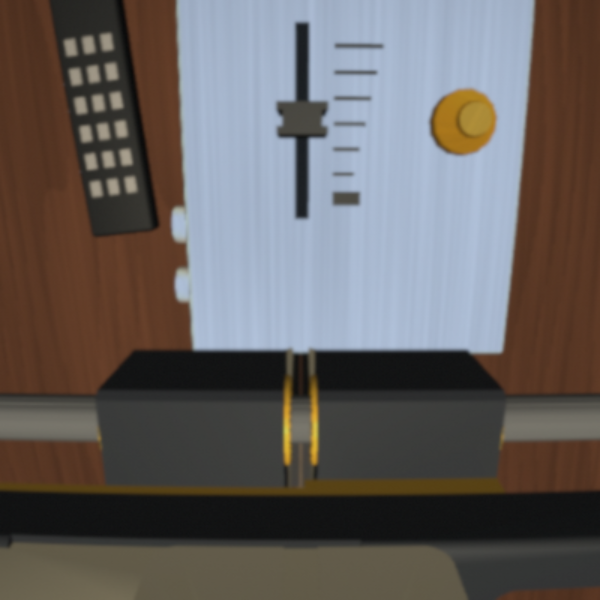

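The lever (row 118) sits at the third thin line (row 124) at y≈0.037, which is the third click. The bystanders haven't moved and the hand is clear.

```bash
python3 -c "
from cell import robot
print(robot.hand_in())"
```

```text
the job is handed in; nothing more can be done
None
```

The job is handed in with no verdict returned: I pushed the lever home to its stop, then click by click to the third click (camera puts it about 41–42 mm from home), with the hand clear and the bystanders where they stood.

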